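# Reset the car lift's lowering valve

### The arm

A 6-joint arm with a two-finger parallel gripper is mounted at the origin on the work surface. World frame = base frame: x ahead of the robot, y to its left, z up, the work surface at z = 0. Lengths are in m, angles in degrees, forces in N, time in s.
With the tool pointing down it reaches from about 0.35 to 0.775 m from the base axis. Payload 5.5 kg.
Tool frame: the origin (TCP) lies on the centre line of the jaws, within the pads' length; the fingertips stand 22 mm ahead of it and the grasp point (between the pads) lies 3 mm ahead of it; x points along the fingers, y is the direction in which the jaws open and shut, and the axes are right-handed (so a half turn about x gives the same grasp; the last joint's range is limited). The gripper opens to 85 mm and grips with 20 to 120 N. Pads are 22 mm wide; open, the fingers measure 114 mm over their backs; the gripper's body (76 mm by 85 mm) begins 54 mm behind the grasp point. The pads swing forward as they close: fully open they stand 13 mm farther back than shut.
Start: joints at [68.721, 17.945, 2.641, 74.691, 0, 82.002], TCP at [0.132, 0.56, 0.253] pointing down, gripper open.
Joint ranges: [-158.12, 158.12], [-49.38, 96.58], [-58.88, 72.47], [-126.05, 133.96], [-84.25, 85.87], [-180, 180]. Speed limits (degrees/s): [147.25, 147.25, 180, 180, 180, 180].

### API

Orientations are given as [roll, pitch, yaw] about the fixed x, y, z axes, in that order (R = Rz(yaw) Ry(pitch) Rx(roll)).
In Python, from rig import r gives the robot as it stands.
- The arm moves only by the tool arm_command, never from a script. Its argument "steps" is one flat list of numbers, 6 for each row, row after row: the shift along the tool's x, y, z in cm, then the turn, a rotation vector about the tool's x, y, z in degrees. A call has 1 to 20 rows; each row shifts and turns the commanded pose from where the row before left it, along the tool's axes as they then stand; what a row does not reach is not made up. A row lasts 1/12 s, in which the tool goes at most 41.7 mm and 7.16 degrees, less where a joint would pass 70% of its speed; a pose out of reach is approached as far as the arm can. A call is refused whole if a number of a shift passes 4.17 or a number of a turn 7.16, either way. A call with a gripper value outside its range is refused whole. "fingers" is the closure, from -1 (fully open) to 1 (shut), set as the call begins (left out, the last holds). The fingers move at their own pace and stop on an object; "squeeze" is the grip in N (left out, the last holds). Time passes only in rows, so rows that do not move let the fingers close. It gives the time, the measured TCP pose, the force and the opening at its end, in the units of the state.
- r.observe(): the state, without advancing time (a new reading comes with each control period).
- r.grab_frame(name): name is "scene" or "side" or "wrist"; returns (picture, depth): 400x640x3 uint8, red, green, blue; 400x640 float32, m along the optical axis (not along the pixel's ray), 0 where there is no reading.
- r.camera_params(name): a dict with "fx", "fy", "cx", "cy" (pixels), "T" (4x4, takes a point from camera to world coordinates). Camera axes: x right, y down, z forward; pixel columns grow to the right and rows downward; lengths in m; the calibration is good to about 2 mm. The wrist camera is an equidistant fisheye: a pixel r from the principal point sees the ray r / f radians off the axis. A picture is of the moment at which its call begins: read the wrist's pose just before it. camera_params takes no time and is no camera call; for the wrist camera it gives the pose at the moment of the call.
- r.hand_in(): hands the job in, once; it reports no verdict.
The state is a dict: "time": time; "joint_pos": joint angles; "joint_vel": joint speeds; "joint_torque": joint torques, N m; "ee_pos": TCP position; "orientation": TCP orientation; "wrist_force": force on the tool from outside, world axes, zero at the start; "wrist_torque": the same for the moment, N m; "width": finger opening in m.
Only numpy, scipy, OpenCV 4.12 (cv2) and the standard library are available. Lean on these libraries where they do the work, as an engineer would, in place of code of your own. Each camera call takes 0.05 s, during which the arm holds its last target. There are 200 camera calls.

### The job

Reset the lowering valve of the car lift's hydraulic unit. First let the pressure off: with the mallet held in the gripper knock the stiff sprung release pin on the valve block right down, then put the mallet back down on the bench without dropping it. Now wind the handwheel clockwise until the valve is shut on its stop, back it off exactly two full turns, and finish while still holding the wheel's handle there, leaving the other things on the bench where they are.

Things in the scene. Friction and masses are not known exactly. Their poses are not given: they have to be found in the camera images.
- mallet: Stub mallet with a black rubber head and a short wooden handle, about 0.5 kg, standing on one round striking face with the handle level. Head: upright cylinder, 44 mm diameter, 76 mm tall. Origin: centre of the striking face it stands on (the underside). z up along the head; the handle points to -x.
- mallet_grip (a point): point on the centre line of the mallet's wooden handle, 55 mm from the head's axis, 38 mm above the striking face: a good place to grip. Handle 24 mm wide (along the mallet's y), 28 mm high, running from 22 mm to 182 mm from the head's axis. Axes as the mallet.
- mallet_head (a point): centre of the mallet's head, 38 mm above the striking face under it
- lift_unit: hydraulic unit of the car lift, fixed to the bench: a grey skid plate 160 mm (its x) by 645 mm (its y), 12 mm thick, carrying the wheel valve near its -y end, a level pipe along y (axis 62 mm up) and at its +y end (y 300 to 525 mm) an oil tank with a motor on top, 240 mm high in all. Origin: on the bench, straight under the handwheel's axis.
- release_block: aluminium valve block 56 x 50 x 85 mm sitting on the skid and clamped round the pipe, 160 to 220 mm along +y of the handwheel's axis (place varies), with a black solenoid on its +x face; it carries the release pin, upright in the middle of its top. Origin: centre of its underside, 12 mm above the bench.
- pin_top (a point): centre of the flat top of the release pin, a steel mushroom-headed pin (head 24 mm diameter) standing upright; its top is 125 mm above the bench when up
- release_pin (a joint): how far the release pin is pressed down, m: 0 up, 0.010 fully down. It is sprung: about 6 N starts it, 12 N takes it all the way, and it comes back up when let go.
- wheel_axis (a point): point on the handwheel's upright axis, 216 mm above the bench (the height of the middle of the handle)
- wheel_handle: the handwheel's revolving handle: an upright black cylinder 22 mm diameter, 62 mm tall, free to spin on its bolt, standing on the rim 58 mm from the wheel's axis (as one winds, it goes round the axis in a level circle). Origin: centre of its underside, 182 mm above the bench. The dark steel wheel under it: rim 130 mm over all, top of the rim 177 mm, hub and stem in the middle reach up to 192 mm.
- handle_mid (a point): middle of the wheel's revolving handle, on its centre line, 216 mm above the bench: a good place to grip it from above
- handwheel (a joint): turn of the handwheel, rad: 0 = valve shut, hard on its stop (it cannot go further); grows as the wheel is turned anticlockwise seen from above (opening), 6.283 a turn. Starts part open, less than one turn. Turning takes about 4 N at the handle; the wheel stays where it is left. The steel stem in the hub rises 3 mm a turn as it opens.
- wrench: bystander: combination wrench, steel, 170 mm long, lying flat (8 mm high); origin: middle of its underside, x along it
- socket: bystander: steel wrench socket, 30 mm diameter, 40 mm tall; origin: centre of its underside
- bearing: bystander: ball bearing, 52 mm diameter, 16 mm high; origin: centre of its underside
- grease_tin: bystander: low tin, 84 mm diameter, 65 mm tall; origin: centre of its underside
- oil_bottle: bystander: grey oil bottle, 72 mm diameter, 190 mm tall; origin: centre of its underside
- spray_can: bystander: spray can, 64 mm diameter, 170 mm tall; origin: centre of its underside
- screwdriver: bystander: black-handled screwdriver, 200 mm long, 26 mm high, lying; origin: middle of its underside, x along it to the blade
There are look-alikes about, which are no part of the job. There is more than one size of the mallet; the one meant has the size given above.

How it is judged:
By the outcome, as a careful person would: the job done as asked, in the order asked, and still so for the second after the job is handed in, while the arm keeps its last pose, push and grip.
It also fails if it takes over 72 s, if anything falls off the work surface, if the arm or the gripper's body presses on something with over 40 N, if the wrist force passes 120 N, or if a joint passes its speed limit or range.

## Working session

There is one attempt and no reset: what is moved stays moved. The work goes in short steps, Python scripts to look and compute and a tool call to move; the robot and the scene stay as the last step left them, time stands still between calls to the robot, and variables do not carry over. Pictures are saved under pics/ and viewed, about 8 in all and at most 12, crops included, and the job is handed in when it is done.

Besides the shell and the picture viewer there is one more tool, called after "Request:" by a JSON object that holds its "method" and its "body", one argument or row to a line. arm_command: Moves the arm, as the interface text tells. Its arguments: {"type":"object","properties":{"steps":{"type":"array"},"fingers":{"type":"number"},"squeeze":{"type":"number"}},"required":["steps"]}

```bash
ls; mkdir -p pics; python3 - <<'E'
from rig import r
import cv2,numpy as np
print(r.observe())
for n in("scene","side"):
    p,d=r.grab_frame(n); np.savez(f"{n}0.npz",p=p,d=d,**{k:v for k,v in r.camera_params(n).items()})
    cv2.imwrite(f"pics/{n}0.png",p[:,:,::-1]); c=r.camera_params(n); print(n,c["fx"],c["T"].round(3).tolist())
E
```

```text
pics
{'time': 0.0, 'joint_pos': array([ 6.87213619e+01,  1.79922209e+01,  2.57629101e+00,  7.46898415e+01,
       -1.81137705e-04,  8.20033556e+01]), 'joint_vel': array([-0.06344789,  0.0746954 , -0.08516431, -0.07396035, -0.00180958,
       -0.12270892]), 'joint_torque': array([ 9.62009690e-04, -4.80624390e+01,  2.98532152e+01,  1.90689712e-02,
        2.26275738e-04,  4.58361328e-06]), 'ee_pos': array([0.13192238, 0.55917818, 0.25238987]), 'orientation': array([ -97.89852328,   89.89422849, -111.18051676]), 'wrist_force': array([-0.43042394, -0.15500537,  0.55119519]), 'wrist_torque': array([0.03317664, 0.0387851 , 0.040026  ]), 'width': 0.08543106726282085}
scene 418.37793953614175 [[-0.756, 0.454, -0.472, 1.151], [0.655, 0.542, -0.527, 0.57], [0.016, -0.707, -0.707, 1.102], [0.0, 0.0, 0.0, 1.0]]
side 435.9643087229618 [[0.932, -0.283, 0.225, 0.227], [-0.361, -0.731, 0.579, -0.867], [0.001, -0.621, -0.783, 1.073], [0.0, 0.0, 0.0, 1.0]]
```

View pics/scene0.png

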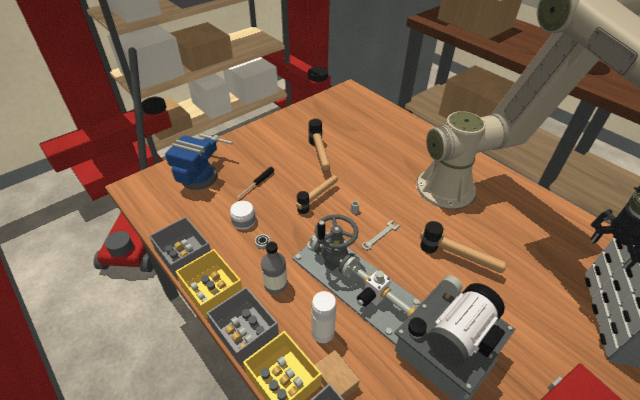

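View pics/side0.png

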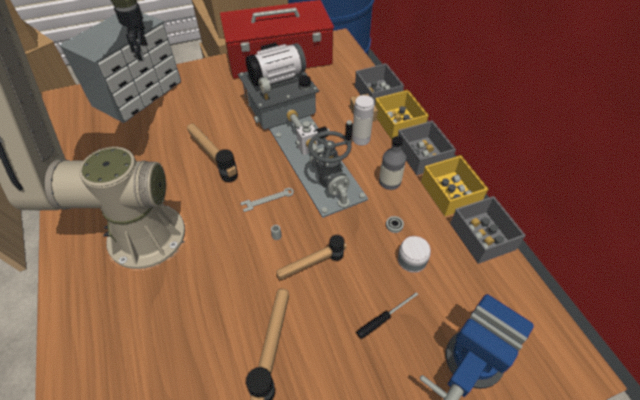

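Scene view: three mallets. Their heads are at about (317,130), (303,200) and (432,238). The wheel is at (337,232) with its handle at (321,230), the valve block and pin at (377,280). I'll measure the sizes next.

```bash
cat > h.py <<'E'
import numpy as np,cv2
def load(n):
    z=np.load(n+"0.npz"); return z['p'],z['d'],z
def cloud(d,c):
    v,u=np.mgrid[:400,:640]; P=np.stack([(u-c['cx'])/c['fx']*d,(v-c['cy'])/c['fy']*d,d],-1)
    return P@c['T'][:3,:3].T+c['T'][:3,3]
def ray(c,u,v,z):
    g=c['T'][:3,:3]@np.array([(u-c['cx'])/c['fx'],(v-c['cy'])/c['fy'],1]); o=c['T'][:3,3]
    return o+g*(z-o[2])/g[2]
def circ(xy):
    A=np.c_[2*xy,np.ones(len(xy))]; s=np.linalg.lstsq(A,(xy**2).sum(1),rcond=None)[0]
    return s[:2],np.sqrt(s[2]+s[:2]@s[:2])
E
python3 - <<'E'
from h import *
for n,heads in(("scene",dict(A=(317,130),B=(303,200),C=(432,236))),("side",dict(A=(261,380),B=(337,245),C=(227,165)))):
    p,d,c=load(n); W=cloud(d,c); hsv=cv2.cvtColor(p,cv2.COLOR_RGB2HSV)
    dark=(p.max(2)<75)&(W[...,2]>0.01)&(d>0)
    for k,(u,v) in heads.items():
        p0=W[v,u]; near=np.linalg.norm(W[...,:2]-p0[:2],axis=2)
        Q=W[dark&(near<.06)]; zt=np.percentile(Q[:,2],97); top=Q[Q[:,2]>zt-.008]
        (cc,rad),_=cv2.minEnclosingCircle(top[:,:2].astype(np.float32)*1000),0
        # wood handle: points z .02-.07 not dark, within 260mm
        m=(W[...,2]>.02)&(W[...,2]<.075)&(near<.27)&(d>0)&~dark
        nl,lab=cv2.connectedComponents(m.astype(np.uint8)); 
        best=max(((lab==i)&(near<.09)).sum()*1000+i for i in range(1,nl))%1000
        H=W[lab==best]; hc=np.array(cc)/1000
        far=np.linalg.norm(H[:,:2]-hc,axis=1); ht=H[H[:,2]>np.percentile(H[:,2],60)]
        m0=H[:,:2].mean(0); dirn=np.degrees(np.arctan2(*(m0-hc)[::-1]))
        print(n,k,"top z",zt.round(4),"c",np.round(cc,1),"r",round(rad,1),"handle far",far.max().round(4),"dir",dirn.round(1),"n",len(H), "hz",np.percentile(H[:,2],95).round(4))
    im=cv2.resize(p[180:330,280:480] if n=="scene" else p[90:220,230:400],None,fx=4,fy=4,interpolation=cv2.INTER_CUBIC); cv2.imwrite(f"pics/{n}1.png",im[:,:,::-1])
    for u,v in ([(377,273),(377,276),(378,279),(321,223),(321,228),(355,208)] if n=="scene" else []): print(u,v,W[v,u].round(4))
E
```

```text
scene A top z 0.1034 c [ 200.4 -542.4] r 31.4 handle far 0.2386 dir 58.1 n 323 hz 0.0714
scene B top z 0.0783 c [ 498.  -260.1] r 21.8 handle far 0.1781 dir -174.4 n 268 hz 0.0537
scene C top z 0.1028 c [286.5 145.8] r 29.5 handle far 0.2389 dir 106.5 n 885 hz 0.0702
377 273 [0.568  0.1598 0.1248]
377 276 [0.5749 0.1665 0.1239]
378 279 [0.569  0.1676 0.105 ]
321 223 [ 0.6378 -0.0043  0.246 ]
321 228 [0.6431 0.0021 0.2347]
355 208 [ 0.3637 -0.1297  0.0234]
side A top z 0.1031 c [ 197.3 -550.1] r 28.1 handle far 0.2371 dir 59.2 n 1128 hz 0.0704
side B top z 0.0787 c [ 495.  -265.8] r 21.2 handle far 0.1809 dir -171.2 n 612 hz 0.0538
side C top z 0.103 c [281.1 138. ] r 28.9 handle far 0.0371 dir -65.0 n 94 hz 0.0669
```

View pics/scene1.png

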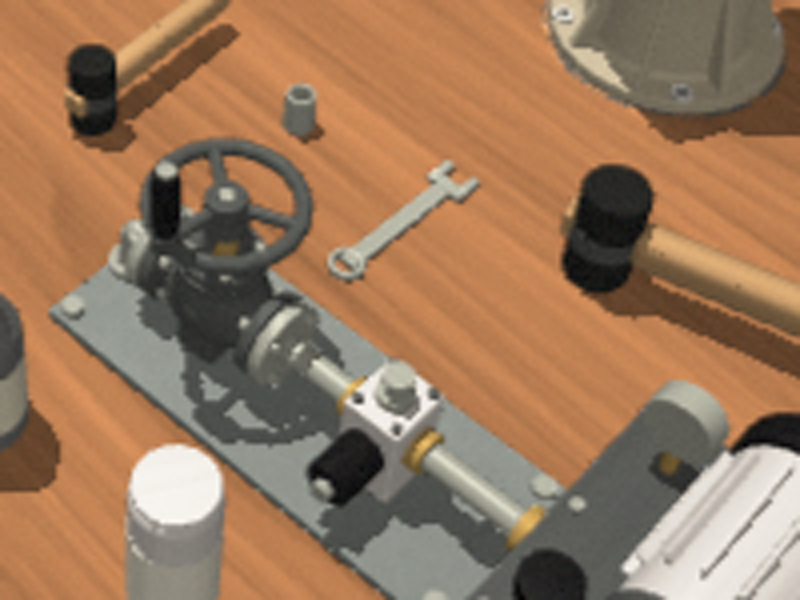

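The mallets are A (317,130), B (303,200) and C (432,236) in the scene view. A and C have heads about 58 mm across and 103 mm tall, with handles reaching 239 mm. B has a 44 mm head about 77 mm tall and a handle reaching about 180 mm, so B is the one meant. The crop shows it at (92,90), next to the bigger C at (605,230). It also shows the pin at (400,380), the wheel, and the wheel handle at (166,200).

Now I'll get exact positions for B, the pin and the wheel.

```bash
python3 - <<'E'
from h import *
def rep(n,W,p,d,m,lbl):
    Q=W[m]; 
    if len(Q)<5: print(n,lbl,len(Q));return
    lo,hi=Q.min(0),Q.max(0); c,r=circ(Q[:,:2]); ec=cv2.minEnclosingCircle((Q[:,:2]*1000).astype(np.float32))
    print(n,lbl,len(Q),"mean",Q.mean(0).round(4),"mid",((lo+hi)/2).round(4),"ext",(hi-lo).round(4),"encl",np.round(ec[0],1),round(ec[1],1),"circ",c.round(4),r.round(4))
for n in("scene","side"):
    p,d,c=load(n); W=cloud(d,c); ok=d>0; Z=W[...,2]
    nr=lambda x,y:np.hypot(W[...,0]-x,W[...,1]-y)
    rep(n,W,p,d,ok&(abs(Z-.125)<.004)&(nr(.568,.163)<.03),"pin")
    rep(n,W,p,d,ok&(Z>.240)&(Z<.25)&(nr(.637,-.004)<.05),"hnd top")
    rep(n,W,p,d,ok&(Z>.200)&(Z<.236)&(nr(.637,-.004)<.05),"hnd side")
    m=ok&(Z>.168)&(Z<.180)&(nr(.60,-.03)<.14); Q=W[m]; c0,_=circ(Q[:,:2])
    for _ in range(5):
        rr=np.hypot(*(Q[:,:2]-c0).T); s=abs(rr-.058)<.012; c0,r0=circ(Q[s][:,:2])
    print(n,"wheel",c0.round(4),r0.round(4),s.sum())
    m=ok&(Z>.18)&(Z<.205)&(nr(*c0)<.03); rep(n,W,p,d,m,"hub")
    rep(n,W,p,d,ok&(abs(Z-.097)<.004)&(nr(.568,.163)<.05),"blocktop")
    # mallet B
    m=ok&(abs(Z-.077)<.004)&(nr(.497,-.262)<.04); rep(n,W,p,d,m,"head top")
    m=ok&(Z>.035)&(Z<.06)&(nr(.497,-.262)>.035)&(nr(.40,-.275)<.095)
    Q=W[m]; mu=Q.mean(0); t=np.linalg.svd(Q[:,:2]-mu[:2])[2][0]; t*=np.sign(t[0])
    print(n,"handle mean",mu.round(4),"dir",np.degrees(np.arctan2(t[1],t[0])).round(2),"at x=.442 y",(mu[1]+(.442-mu[0])*t[1]/t[0]).round(4),"zmax",Q[:,2].max().round(4), "along",((Q[:,:2]-mu[:2])@t).min().round(4))
E
```

```text
scene pin 48 mean [0.5636 0.1643 0.1243] mid [0.5632 0.1642 0.1243] ext [0.0234 0.0211 0.0066] encl [564. 164.] 12.5 circ [0.5636 0.1643] 0.0086
scene hnd top 33 mean [ 0.6379 -0.0052  0.2441] mid [ 0.6364 -0.0053  0.2446] ext [0.0203 0.0178 0.0091] encl [636.4  -5.8] 10.7 circ [ 0.6365 -0.0062] 0.0072
scene hnd side 67 mean [ 0.6419 -0.001   0.2193] mid [ 0.6402 -0.0042  0.2182] ext [0.0175 0.02   0.0336] encl [639.3  -4.2] 10.9 circ [ 0.6375 -0.0055] 0.0096
scene wheel [ 0.5816 -0.0032] 0.0582 417
scene hub 24 mean [ 0.5788 -0.0011  0.1814] mid [ 0.5772 -0.003   0.1818] ext [0.0214 0.0279 0.0028] encl [578.4  -2.7] 14.6 circ [ 0.5767 -0.0016] 0.01
scene blocktop 173 mean [0.5707 0.1699 0.0968] mid [0.5646 0.1643 0.097 ] ext [0.0582 0.0536 0.0078] encl [565.4 163.6] 36.4 circ [0.5648 0.1657] 0.0239
scene head top 72 mean [ 0.4991 -0.2618  0.0758] mid [ 0.4983 -0.2621  0.0769] ext [0.0409 0.0415 0.0076] encl [ 497.2 -260.9] 22.5 circ [ 0.4989 -0.2619] 0.0153
scene handle mean [ 0.3938 -0.2714  0.0478] dir 7.73 at x=.442 y -0.2649 zmax 0.0571 along -0.0733
side pin 31 mean [0.5611 0.1
[... 339 characters left out ...]
0114  0.2185] ext [0.0223 0.0213 0.0349] encl [631.7 -10.9] 11.8 circ [ 0.6324 -0.0102] 0.0093
side wheel [ 0.5746 -0.0091] 0.0573 462
side hub 18 mean [ 0.5763 -0.0077  0.1817] mid [ 0.5754 -0.0085  0.1823] ext [0.0246 0.0207 0.0044] encl [575.4  -9.8] 13.6 circ [ 0.5763 -0.0079] 0.0088
side blocktop 121 mean [0.5592 0.155  0.0969] mid [0.5608 0.1621 0.097 ] ext [0.0567 0.0556 0.0079] encl [561.1 163. ] 35.8 circ [0.5609 0.1615] 0.0244
side head top 152 mean [ 0.4949 -0.2652  0.0759] mid [ 0.4951 -0.2642  0.0768] ext [0.0422 0.042  0.0074] encl [ 495.9 -265.2] 22.2 circ [ 0.4949 -0.265 ] 0.0153
side handle mean [ 0.3888 -0.2815  0.0481] dir 7.19 at x=.442 y -0.2748 zmax 0.0575 along -0.0734
```

```bash
cat >> h.py <<'E'
from scipy.spatial.transform import Rotation as Ro
def state():
    from rig import r
    s=r.observe(); R=Ro.from_euler('xyz',s['orientation'],degrees=True).as_matrix()
    print("t",round(s['time'],2),"tcp",s['ee_pos'].round(4),"x",R[:,0].round(3),"jawdir",np.degrees(np.arctan2(R[1,1],R[0,1])).round(2),"F",s['wrist_force'].round(1),"w",round(s['width'],4),"j",s['joint_pos'].round(1))
    return s['ee_pos'],R
def plan(wps,jaw=None):
    """wps: list of (x,y,z,nrows); jaw: final jaw direction deg, spread over all rows"""
    p,R=state(); N=sum(w[3] for w in wps); out=[]
    a0=np.degrees(np.arctan2(R[1,1],R[0,1])); da=0
    if jaw is not None: da=(jaw-a0+90)%180-90
    for w in wps:
        st=(np.array(w[:3])-p)/w[3]
        for _ in range(w[3]):
            out.append([*np.round(R.T@st*100,2),round(-da/N,2),0,0])
            R=Ro.from_euler('z',da/N,degrees=True).as_matrix()@R
        p=np.array(w[:3])
    a=np.array(out); print("da",round(da,1),"max",abs(a).max(0)); print(",".join(f"{v:g}" for v in a.ravel()))
E
python3 - <<'E'
from h import *
plan([(.25,.40,.34,6),(.42,.15,.34,10),(.46,-.08,.34,7),(.4425,-.27,.30,7)],97.5)
E
```

```text
t 0.1 tcp [0.1319 0.5592 0.2525] x [-0.001 -0.002 -1.   ] jawdir 76.72 F [ 0.3 -0.3 -0.5] w 0.0853 j [68.7 18.   2.6 74.7  0.  82. ]
da 20.8 max [1.46 3.3  2.52 0.69 0.   0.  ]
-1.46,-2.13,2.52,-0.69,0,0,-1.46,-2.16,2.5,-0.69,0,0,-1.46,-2.19,2.47,-0.69,0,0,-1.46,-2.22,2.45,-0.69,0,0,-1.46,-2.25,2.42,-0.69,0,0,-1.46,-2.28,2.39,-0.69,0,0,0,-2.2,2.07,-0.69,0,0,0,-2.22,2.05,-0.69,0,0,0,-2.25,2.02,-0.69,0,0,0,-2.27,1.99,-0.69,0,0,0,-2.3,1.97,-0.69,0,0,0,-2.32,1.94,-0.69,0,0,0,-2.34,1.91,-0.69,0,0,0,-2.37,1.88,-0.69,0,0,0,-2.39,1.85,-0.69,0,0,0,-2.41,1.82,-0.69,0,0,0.01,-3.26,0.7,-0.69,0,0,0.01,-3.27,0.66,-0.69,0,0,0.01,-3.28,0.62,-0.69,0,0,0.01,-3.28,0.58,-0.69,0,0,0.01,-3.29,0.54,-0.69,0,0,0.01,-3.3,0.5,-0.69,0,0,0.01,-3.3,0.46,-0.69,0,0,0.58,-2.7,-0.38,-0.69,0,0,0.58,-2.69,-0.41,-0.69,0,0,0.58,-2.69,-0.44,-0.69,0,0,0.58,-2.68,-0.47,-0.69,0,0,0.58,-2.68,-0.51,-0.69,0,0,0.58,-2.67,-0.54,-0.69,0,0,0.58,-2.66,-0.57,-0.69,0,0
```

Request:
{"method": "arm_command", "body": {
  "steps": [-1.5, -2.1, 2.5, -0.7, 0, 0, -1.5, -2.2, 2.5, -0.7, 0, 0, -1.5, -2.2, 2.5, -0.7, 0, 0, -1.5, -2.2, 2.4, -0.7, 0, 0, -1.5, -2.2, 2.4, -0.7, 0, 0, -1.5, -2.3, 2.4, -0.7, 0, 0, 0, -2.2, 2.1, -0.7, 0, 0, 0, -2.2, 2.0, -0.7, 0, 0, 0, -2.2, 2.0, -0.7, 0, 0, 0, -2.3, 2.0, -0.7, 0, 0, 0, -2.3, 2.0, -0.7, 0, 0, 0, -2.3, 1.9, -0.7, 0, 0, 0, -2.3, 1.9, -0.7, 0, 0, 0, -2.4, 1.9, -0.7, 0, 0, 0, -2.4, 1.9, -0.7, 0, 0, 0, -2.4, 1.8, -0.7, 0, 0],
  "fingers": -1,
  "squeeze": 100
}}

```text
time: 1.43
ee_pos: [0.4205, 0.1504, 0.343]
orientation: [179.9, 90.0, 177.8]
wrist_force: [-0.4, 0.7, 0.2]
width: 0.0852
```

Request:
{"method": "arm_command", "body": {
  "steps": [0, -3.3, 0.7, -0.7, 0, 0, 0, -3.3, 0.7, -0.7, 0, 0, 0, -3.3, 0.6, -0.7, 0, 0, 0, -3.3, 0.6, -0.7, 0, 0, 0, -3.3, 0.5, -0.7, 0, 0, 0, -3.3, 0.5, -0.7, 0, 0, 0, -3.3, 0.5, -0.7, 0, 0, 0.6, -2.7, -0.4, -0.7, 0, 0, 0.6, -2.7, -0.4, -0.7, 0, 0, 0.6, -2.7, -0.4, -0.7, 0, 0, 0.6, -2.7, -0.5, -0.7, 0, 0, 0.6, -2.7, -0.5, -0.7, 0, 0, 0.6, -2.7, -0.5, -0.7, 0, 0, 0.6, -2.7, -0.6, -0.7, 0, 0, 0, 0, 0, 0, 0, 0, 0, 0, 0, 0, 0, 0, 0, 0, 0, 0, 0, 0, 0, 0, 0, 0, 0, 0]
}}

```text
time: 2.93
ee_pos: [0.4445, -0.2695, 0.3014]
orientation: [81.8, 90.0, 89.6]
wrist_force: [-0.4, -0.4, -0.5]
width: 0.0853
```

```bash
python3 - <<'E'
from h import *
from rig import r
c=r.camera_params("wrist"); print(c)
p,d=r.grab_frame("wrist"); cv2.imwrite("pics/w1.png",p[:,:,::-1])
plan([(.4425,-.270,.12,9),(.4425,-.27,.041,9)],97.5)
E
```

```text
{'fx': 309.70691628693146, 'fy': 309.70691628693146, 'cx': 321.489385993587, 'cy': 201.55059960811394, 'T': array([[-1.36421156e-01,  9.56146960e-01,  2.59176117e-01,
         3.78157959e-01],
       [ 9.90650904e-01,  1.31731830e-01,  3.54614195e-02,
        -2.78022843e-01],
       [-2.35415697e-04,  2.61590742e-01, -9.65178858e-01,
         4.22857965e-01],
       [ 0.00000000e+00,  0.00000000e+00,  0.00000000e+00,
         1.00000000e+00]])}
t 2.98 tcp [ 0.4447 -0.2694  0.3016] x [ 0.  0. -1.] jawdir 97.79 F [-0.3  0.7  1.1] w 0.0856 j [-40.1  11.2   0.5  79.3   0.  -47.9]
da -0.3 max [2.02 0.   0.03 0.02 0.   0.  ]
2.02,-0,-0.03,0.02,0,0,2.02,-0,-0.03,0.02,0,0,2.02,-0,-0.03,0.02,0,0,2.02,-0,-0.03,0.02,0,0,2.02,-0,-0.03,0.02,0,0,2.02,-0,-0.03,0.02,0,0,2.02,-0,-0.03,0.02,0,0,2.02,-0,-0.03,0.02,0,0,2.02,-0,-0.03,0.02,0,0,0.88,-0,-0,0.02,0,0,0.88,-0,-0,0.02,0,0,0.88,-0,-0,0.02,0,0,0.88,-0,-0,0.02,0,0,0.88,-0,-0,0.02,0,0,0.88,-0,-0,0.02,0,0,0.88,-0,-0,0.02,0,0,0.88,-0,-0,0.02,0,0,0.88,-0,-0,0.02,0,0
```

View pics/w1.png

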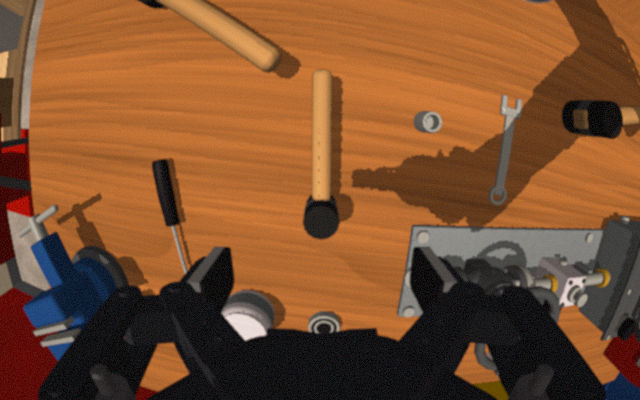

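The wrist view shows mallet B's handle, columns 313-331, centred under the jaws at column 322 and in line with them. The head is at (321,218), and the jaws have clear space on both sides.

Request:
{"method": "arm_command", "body": {
  "steps": [2.0, 0, 0, 0, 0, 0, 2.0, 0, 0, 0, 0, 0, 2.0, 0, 0, 0, 0, 0, 2.0, 0, 0, 0, 0, 0, 2.0, 0, 0, 0, 0, 0, 2.0, 0, 0, 0, 0, 0, 2.0, 0, 0, 0, 0, 0, 2.0, 0, 0, 0, 0, 0, 2.0, 0, 0, 0, 0, 0, 1.0, 0, 0, 0, 0, 0, 1.0, 0, 0, 0, 0, 0, 1.0, 0, 0, 0, 0, 0, 1.0, 0, 0, 0, 0, 0, 1.0, 0, 0, 0, 0, 0, 1.0, 0, 0, 0, 0, 0, 1.0, 0, 0, 0, 0, 0, 1.0, 0, 0, 0, 0, 0, 0, 0, 0, 0, 0, 0, 0, 0, 0, 0, 0, 0]
}}

```text
time: 4.57
ee_pos: [0.444, -0.27, 0.0405]
orientation: [128.4, 89.9, 136.1]
wrist_force: [-0.1, -0.0, 0.3]
width: 0.0856
```

Request:
{"method": "arm_command", "body": {
  "steps": [0, 0, 0, 0, 0, 0, 0, 0, 0, 0, 0, 0, 0, 0, 0, 0, 0, 0, 0, 0, 0, 0, 0, 0, 0, 0, 0, 0, 0, 0, 0, 0, 0, 0, 0, 0, 0, 0, 0, 0, 0, 0, 0, 0, 0, 0, 0, 0, 0, 0, 0, 0, 0, 0, 0, 0, 0, 0, 0, 0],
  "fingers": 1,
  "squeeze": 100
}}

```text
time: 5.4
ee_pos: [0.4446, -0.2705, 0.0418]
orientation: [-46.2, 90.0, -38.5]
wrist_force: [-2.3, 1.0, 6.3]
width: 0.0229
```

Request:
{"method": "arm_command", "body": {
  "steps": [-0.5, 0, 0, 0, 0, 0, -1, 0, 0, 0, 0, 0, -2.0, 0, 0, 0, 0, 0, -2.5, 0, 0, 0, 0, 0, -2.5, 0, 0, 0, 0, 0, -2.5, 0, 0, 0, 0, 0, -2.5, 0, 0, 0, 0, 0, -2.5, 0, 0, 0, 0, 0, -2.5, 0, 0, 0, 0, 0, -2.5, 0, 0, 0, 0, 0, -2.5, 0, 0, 0, 0, 0, -2.5, 0, 0, 0, 0, 0, -2, 0, 0, 0, 0, 0, -1, 0, 0, 0, 0, 0, 0, 0, 0, 0, 0, 0, 0, 0, 0, 0, 0, 0]
}}

```text
time: 6.73
ee_pos: [0.4443, -0.2703, 0.3307]
orientation: [137.3, 90.0, 145.0]
wrist_force: [0.1, 0.5, -5.5]
width: 0.0224
```

```bash
python3 - <<'E'
from h import *
plan([(.49,-.06,.33,9),(.51,.156,.29,10)],97.8)
E
```

```text
t 6.73 tcp [ 0.4443 -0.2703  0.3307] x [-0.001  0.    -1.   ] jawdir 97.72 F [ 0.1  0.5 -5.5] w 0.0224 j [-40.2  11.2   4.6  83.4  -0.  -47.9]
da 0.1 max [0.4  2.25 0.82 0.   0.   0.  ]
0.01,2.25,0.82,-0,0,0,0.01,2.25,0.82,-0,0,0,0.01,2.25,0.82,-0,0,0,0.01,2.25,0.82,-0,0,0,0.01,2.25,0.82,-0,0,0,0.01,2.25,0.82,-0,0,0,0.01,2.25,0.82,-0,0,0,0.01,2.25,0.82,-0,0,0,0.01,2.25,0.82,-0,0,0,0.4,2.11,0.49,-0,0,0,0.4,2.11,0.49,-0,0,0,0.4,2.11,0.49,-0,0,0,0.4,2.11,0.49,-0,0,0,0.4,2.11,0.49,-0,0,0,0.4,2.11,0.49,-0,0,0,0.4,2.11,0.49,-0,0,0,0.4,2.11,0.49,-0,0,0,0.4,2.11,0.49,-0,0,0,0.4,2.11,0.49,-0,0,0
```

Request:
{"method": "arm_command", "body": {
  "steps": [0, 2.25, 0.8, 0, 0, 0, 0, 2.25, 0.8, 0, 0, 0, 0, 2.25, 0.8, 0, 0, 0, 0, 2.25, 0.8, 0, 0, 0, 0, 2.25, 0.8, 0, 0, 0, 0, 2.25, 0.8, 0, 0, 0, 0, 2.25, 0.8, 0, 0, 0, 0, 2.25, 0.8, 0, 0, 0, 0, 2.25, 0.8, 0, 0, 0, 0.4, 2.1, 0.5, 0, 0, 0, 0.4, 2.1, 0.5, 0, 0, 0, 0.4, 2.1, 0.5, 0, 0, 0, 0.4, 2.1, 0.5, 0, 0, 0, 0.4, 2.1, 0.5, 0, 0, 0, 0.4, 2.1, 0.5, 0, 0, 0, 0.4, 2.1, 0.5, 0, 0, 0, 0.4, 2.1, 0.5, 0, 0, 0, 0.4, 2.1, 0.5, 0, 0, 0, 0.4, 2.1, 0.5, 0, 0, 0]
}}

```text
time: 8.32
ee_pos: [0.5086, 0.1557, 0.2886]
orientation: [176.2, 89.7, -176.1]
wrist_force: [0.6, -0.9, -5.4]
width: 0.0227
```

Request:
{"method": "arm_command", "body": {
  "steps": [1, 0, 0, 0, 0, 0, 1, 0, 0, 0, 0, 0, 1.5, 0, 0, 0, 0, 0, 1.5, 0, 0, 0, 0, 0, 1.5, 0, 0, 0, 0, 0, 1.0, 0, 0, 0, 0, 0, 0.5, 0, 0, 0, 0, 0, 0, 0, 0, 0, 0, 0, 0, 0, 0, 0, 0, 0, 0, 0, 0, 0, 0, 0]
}}

```text
time: 9.15
ee_pos: [0.5105, 0.1546, 0.212]
orientation: [3.1, 89.9, 10.8]
wrist_force: [-0.2, -0.7, -6.8]
width: 0.0226
```

```bash
python3 - <<'E'
from h import *
from rig import r
p0,R=state()
for n in("scene","side"):
    p,d=r.grab_frame(n); c=r.camera_params(n); W=cloud(d,c)
    m=(d>0)&(p.max(2)<75)&(np.hypot(W[...,0]-p0[0]-.0525,W[...,1]-p0[1]-.007)<.04)&(W[...,2]>p0[2]-.06)&(W[...,2]<p0[2]+.045)
    Q=W[m]; print(n,len(Q),"z",np.percentile(Q[:,2],[3,97]).round(4))
    t=Q[Q[:,2]>np.percentile(Q[:,2],97)-.008]; print(cv2.minEnclosingCircle((t[:,:2]*1000).astype(np.float32)))
    A=np.c_[t[:,:2]-t[:,:2].mean(0),np.ones(len(t))]; print("tilt",np.linalg.lstsq(A,t[:,2],rcond=None)[0].round(3))
    b=p[180:330,280:480] if n=="scene" else p[60:210,200:400]
    cv2.imwrite(f"pics/{n}2.png",cv2.resize(b,None,fx=3,fy=3,interpolation=cv2.INTER_CUBIC)[:,:,::-1])
a=cv2.imread("pics/scene2.png");b=cv2.imread("pics/side2.png"); cv2.imwrite("pics/both2.png",np.vstack([a,b])[:, :][::1] if 0 else cv2.resize(np.hstack([a,b]),(800,300)))
E
```

```text
t 9.15 tcp [0.5105 0.1546 0.212 ] x [ 0.001  0.    -1.   ] jawdir 97.7 F [-0.2 -0.7 -6.8] w 0.0226 j [ 8.2 14.2 -8.3 67.5  0.   0.5]
scene 357 z [0.177 0.248]
((557.1211547851562, 156.35348510742188), 31.86579132080078)
tilt [-0.022 -0.027  0.245]
side 322 z [0.1738 0.2479]
((562.9436645507812, 160.87973022460938), 24.284996032714844)
tilt [-0.034  0.039  0.246]
```

View pics/both2.png

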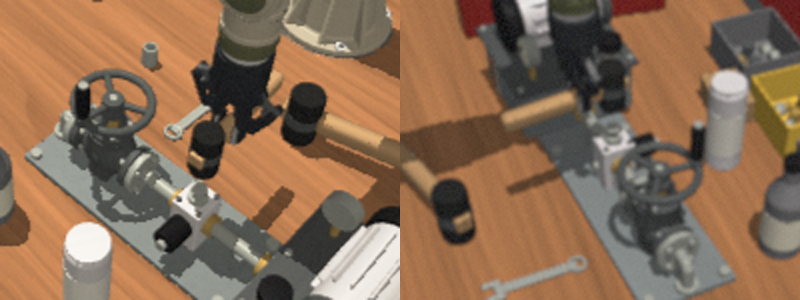

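The mallet head is level, at about (205,150) in the left view and (612,80) in the right view. It sits straight over the pin, with its face about 4.5 cm above the top.

Request:
{"method": "arm_command", "body": {
  "steps": [1, 0, 0, 0, 0, 0, 1, 0, 0, 0, 0, 0, 1, 0, 0, 0, 0, 0, 0.8, 0, 0, 0, 0, 0, 0, 0, 0, 0, 0, 0]
}}

```text
time: 9.67
ee_pos: [0.5082, 0.1545, 0.1704]
orientation: [179.9, 89.7, -172.4]
wrist_force: [-0.1, -0.4, -6.5]
width: 0.0228
```

Request:
{"method": "arm_command", "body": {
  "steps": [0.6, 0, 0, 0, 0, 0, 0.7, 0, 0, 0, 0, 0, 0.6, 0, 0, 0, 0, 0, 0, 0, 0, 0, 0, 0, 0, 0, 0, 0, 0, 0]
}}

```text
time: 10.08
ee_pos: [0.5098, 0.1548, 0.1552]
orientation: [10.0, 90.0, 17.8]
wrist_force: [-5.5, -1.2, 4.4]
width: 0.0226
```

Request:
{"method": "arm_command", "body": {
  "steps": [0.3, 0, 0, 0, 0, 0, 0, 0, 0, 0, 0, 0, 0, 0, 0, 0, 0, 0]
}}

```text
time: 10.33
ee_pos: [0.5097, 0.1549, 0.1547]
orientation: [-1.0, 89.9, 6.7]
wrist_force: [-12.7, -2.1, 19.4]
width: 0.023
```

Request:
{"method": "arm_command", "body": {
  "steps": [0.3, 0, 0, 0, 0, 0, 0, 0, 0, 0, 0, 0, 0, 0, 0, 0, 0, 0]
}}

```text
time: 10.58
ee_pos: [0.5095, 0.1549, 0.1528]
orientation: [0.6, 89.8, 8.4]
wrist_force: [-16.7, -2.3, 27.7]
width: 0.0225
```

```bash
python3 - <<'E'
from h import *
from rig import r
p0,R=state()
for n in("scene","side"):
    p,d=r.grab_frame(n); c=r.camera_params(n); W=cloud(d,c)
    m=(d>0)&(p.max(2)<75)&(np.hypot(W[...,0]-.5625,W[...,1]-.163)<.026)&(W[...,2]>.17)&(W[...,2]<.215)
    Q=W[m]; t=Q[Q[:,2]>np.median(Q[:,2])]; print(n,len(Q),np.percentile(Q[:,2],[50,80,95]).round(4))
    A=np.c_[t[:,:2]-[.5625,.163],np.ones(len(t))]; print("tilt",np.linalg.lstsq(A,t[:,2],rcond=None)[0].round(3))
E
```

```text
t 10.58 tcp [0.5095 0.1549 0.1528] x [ 0.003  0.    -1.   ] jawdir 97.74 F [-16.7  -2.3  27.7] w 0.0225 j [  8.3  16.1 -14.3  59.3   0.    0.5]
scene 221 [0.1897 0.1917 0.1928]
tilt [0.047 0.004 0.192]
side 129 [0.1901 0.1919 0.1934]
tilt [0.017 0.008 0.192]
```

The head top is at 0.192 m (0.191 expected with the pin bottomed), and the pin force is about 34 N against the 12 N needed. The pin is right down. Taking the mallet back.

Request:
{"method": "arm_command", "body": {
  "steps": [-1, 0, 0, 0, 0, 0, -1.5, 0, 0, 0, 0, 0, -2.0, 0, 0, 0, 0, 0, -2.5, 0, 0, 0, 0, 0, -2.5, 0, 0, 0, 0, 0, -2.5, 0, 0, 0, 0, 0, -2.5, 0, 0, 0, 0, 0, -2, 0, 0, 0, 0, 0, -1, 0, 0, 0, 0, 0, 0, 0, 0, 0, 0, 0, 0, 0, 0, 0, 0, 0]
}}

```text
time: 11.6
ee_pos: [0.5102, 0.1548, 0.3226]
orientation: [47.1, 90.0, 54.8]
wrist_force: [0.5, -0.3, -6.4]
width: 0.0226
```

```bash
python3 - <<'E'
from h import *
plan([(.49,-.06,.33,10),(.4445,-.2703,.25,9)],97.7)
E
```

```text
t 11.6 tcp [0.5102 0.1548 0.3226] x [ 0.  0. -1.] jawdir 97.72 F [ 0.5 -0.3 -6.4] w 0.0226 j [ 8.2 12.7  5.3 82.6  0.   0.5]
da -0.0 max [0.89 2.25 0.81 0.   0.   0.  ]
-0.07,-2.1,-0.49,0,0,0,-0.07,-2.1,-0.49,0,0,0,-0.07,-2.1,-0.49,0,0,0,-0.07,-2.1,-0.49,0,0,0,-0.07,-2.1,-0.49,0,0,0,-0.07,-2.1,-0.49,0,0,0,-0.07,-2.1,-0.49,0,0,0,-0.07,-2.1,-0.49,0,0,0,-0.07,-2.1,-0.49,0,0,0,-0.07,-2.1,-0.49,0,0,0,0.89,-2.25,-0.81,0,0,0,0.89,-2.25,-0.81,0,0,0,0.89,-2.25,-0.81,0,0,0,0.89,-2.25,-0.81,0,0,0,0.89,-2.25,-0.81,0,0,0,0.89,-2.25,-0.81,0,0,0,0.89,-2.25,-0.81,0,0,0,0.89,-2.25,-0.81,0,0,0,0.89,-2.25,-0.81,0,0,0
```

Request:
{"method": "arm_command", "body": {
  "steps": [-0.1, -2.1, -0.5, 0, 0, 0, -0.1, -2.1, -0.5, 0, 0, 0, -0.1, -2.1, -0.5, 0, 0, 0, -0.1, -2.1, -0.5, 0, 0, 0, -0.1, -2.1, -0.5, 0, 0, 0, -0.1, -2.1, -0.5, 0, 0, 0, -0.1, -2.1, -0.5, 0, 0, 0, 0, -2.1, -0.5, 0, 0, 0, 0, -2.1, -0.5, 0, 0, 0, 0, -2.1, -0.5, 0, 0, 0, 0.9, -2.25, -0.8, 0, 0, 0, 0.9, -2.25, -0.8, 0, 0, 0, 0.9, -2.25, -0.8, 0, 0, 0, 0.9, -2.25, -0.8, 0, 0, 0, 0.9, -2.25, -0.8, 0, 0, 0, 0.9, -2.25, -0.8, 0, 0, 0, 0.9, -2.25, -0.8, 0, 0, 0, 0.9, -2.25, -0.8, 0, 0, 0, 0.9, -2.25, -0.8, 0, 0, 0, 0, 0, 0, 0, 0, 0]
}}

```text
time: 13.27
ee_pos: [0.4423, -0.2733, 0.2448]
orientation: [158.9, 89.7, 166.4]
wrist_force: [0.8, 0.2, -6.7]
width: 0.0227
```

Request:
{"method": "arm_command", "body": {
  "steps": [2, 0, 0, 0, 0, 0, 2, 0, 0, 0, 0, 0, 2, 0, 0, 0, 0, 0, 2, 0, 0, 0, 0, 0, 2, 0, 0, 0, 0, 0, 2, 0, 0, 0, 0, 0, 2, 0, 0, 0, 0, 0, 2, 0, 0, 0, 0, 0, 1.5, 0, 0, 0, 0, 0, 1, 0, 0, 0, 0, 0, 0.5, 0, 0, 0, 0, 0, 0, 0, 0, 0, 0, 0, 0, 0, 0, 0, 0, 0]
}}

```text
time: 14.35
ee_pos: [0.4445, -0.2703, 0.0592]
orientation: [119.2, 90.0, 126.9]
wrist_force: [-0.2, -0.5, -5.8]
width: 0.0222
```

Request:
{"method": "arm_command", "body": {
  "steps": [0.4, 0, 0, 0, 0, 0, 0.4, 0, 0, 0, 0, 0, 0.4, 0, 0, 0, 0, 0, 0.2, 0, 0, 0, 0, 0, 0, 0, 0, 0, 0, 0]
}}

```text
time: 14.77
ee_pos: [0.4442, -0.2701, 0.0448]
orientation: [126.0, 89.9, 133.8]
wrist_force: [0.9, -0.2, -6.3]
width: 0.0223
```

Request:
{"method": "arm_command", "body": {
  "steps": [0.2, 0, 0, 0, 0, 0, 0.1, 0, 0, 0, 0, 0, 0, 0, 0, 0, 0, 0]
}}

```text
time: 15.02
ee_pos: [0.4444, -0.2703, 0.0421]
orientation: [113.9, 90.0, 121.6]
wrist_force: [-1.0, -0.5, -5.8]
width: 0.0227
```

Request:
{"method": "arm_command", "body": {
  "steps": [0.1, 0, 0, 0, 0, 0, 0.1, 0, 0, 0, 0, 0, 0, 0, 0, 0, 0, 0, 0, 0, 0, 0, 0, 0]
}}

```text
time: 15.35
ee_pos: [0.4445, -0.2704, 0.0402]
orientation: [83.6, 90.0, 91.3]
wrist_force: [0.2, 0.1, -6.1]
width: 0.0229
```

```bash
python3 - <<'E'
from h import *
from rig import r
p0,R=state()
for n in("scene","side"):
    p,d=r.grab_frame(n); c=r.camera_params(n); W=cloud(d,c)
    m=(d>0)&(p.max(2)<75)&(np.hypot(W[...,0]-.497,W[...,1]+.263)<.024)&(W[...,2]>.05)&(W[...,2]<.1)
    Q=W[m]; t=Q[Q[:,2]>np.percentile(Q[:,2],95)-.006]; print(n,len(Q),np.percentile(Q[:,2],[50,80,95]).round(4))
    A=np.c_[t[:,:2]-[.497,-.263],np.ones(len(t))]; print("tilt",np.linalg.lstsq(A,t[:,2],rcond=None)[0].round(3))
E
```

```text
t 15.35 tcp [ 0.4445 -0.2704  0.0402] x [-0.  0. -1.] jawdir 97.72 F [ 0.2  0.1 -6.1] w 0.0229 j [-40.2  21.5 -24.6  43.9   0.  -47.9]
scene 128 [0.0752 0.078  0.0802]
tilt [ 0.039 -0.013  0.078]
side 166 [0.0761 0.0781 0.0798]
tilt [0.016 0.025 0.077]
```

Request:
{"method": "arm_command", "body": {
  "steps": [0.1, 0, 0, 0, 0, 0, 0, 0, 0, 0, 0, 0, 0, 0, 0, 0, 0, 0]
}}

```text
time: 15.7
ee_pos: [0.4447, -0.2705, 0.0395]
orientation: [-29.2, 90.0, -21.5]
wrist_force: [-0.6, 0.3, -3.2]
width: 0.0229
```

Request:
{"method": "arm_command", "body": {
  "steps": [0.1, 0, 0, 0, 0, 0, 0, 0, 0, 0, 0, 0, 0, 0, 0, 0, 0, 0]
}}

```text
time: 15.95
ee_pos: [0.4446, -0.2705, 0.0392]
orientation: [-53.6, 90.0, -45.9]
wrist_force: [-3.4, 1.4, 6.1]
width: 0.0228
```

The mallet is resting on the bench now. I'll ease the grip, then open.

Request:
{"method": "arm_command", "body": {
  "steps": [0, 0, 0, 0, 0, 0, 0, 0, 0, 0, 0, 0, 0, 0, 0, 0, 0, 0],
  "squeeze": 20
}}

```text
time: 16.2
ee_pos: [0.4446, -0.2706, 0.0392]
orientation: [-54.8, 90.0, -47.1]
wrist_force: [-3.1, 1.2, 7.0]
width: 0.0226
```

Request:
{"method": "arm_command", "body": {
  "steps": [0, 0, 0, 0, 0, 0, 0, 0, 0, 0, 0, 0, 0, 0, 0, 0, 0, 0, 0, 0, 0, 0, 0, 0, 0, 0, 0, 0, 0, 0, 0, 0, 0, 0, 0, 0, 0, 0, 0, 0, 0, 0, 0, 0, 0, 0, 0, 0, 0, 0, 0, 0, 0, 0],
  "fingers": -1
}}

```text
time: 16.95
ee_pos: [0.4445, -0.2704, 0.0382]
orientation: [61.7, 90.0, 69.4]
wrist_force: [-0.8, 0.2, -0.1]
width: 0.0855
```

Request:
{"method": "arm_command", "body": {
  "steps": [-1, 0, 0, 0, 0, 0, -2, 0, 0, 0, 0, 0, -2.5, 0, 0, 0, 0, 0, -2.5, 0, 0, 0, 0, 0, -2.5, 0, 0, 0, 0, 0, -2.5, 0, 0, 0, 0, 0, -2.5, 0, 0, 0, 0, 0, -2.5, 0, 0, 0, 0, 0, -2.5, 0, 0, 0, 0, 0, -2.5, 0, 0, 0, 0, 0, -2.5, 0, 0, 0, 0, 0, -2.5, 0, 0, 0, 0, 0, -2.0, 0, 0, 0, 0, 0, -1, 0, 0, 0, 0, 0]
}}

```text
time: 18.12
ee_pos: [0.4448, -0.2706, 0.3522]
orientation: [-46.5, 89.7, -38.8]
wrist_force: [0.8, -0.2, -0.3]
width: 0.0852
```

```bash
python3 - <<'E'
from h import *
from rig import r
state()
for n in("scene","side"):
    p,d=r.grab_frame(n); c=r.camera_params(n); W=cloud(d,c); Z=W[...,2]; ok=d>0
    m=ok&(p.max(2)<75)&(np.hypot(W[...,0]-.497,W[...,1]+.263)<.04)&(Z>.05)&(Z<.1)
    Q=W[m]; t=Q[Q[:,2]>.07]; print(n,len(Q),np.percentile(Q[:,2],[50,80,95]).round(4),cv2.minEnclosingCircle((t[:,:2]*1000).astype(np.float32)))
    for l,x,y,z in(("pin",.5625,.163,.125),("hnd",.635,-.008,.244)):
        Q=W[ok&(abs(Z-z)<.005)&(np.hypot(W[...,0]-x,W[...,1]-y)<.025)]; print(l,Q.mean(0).round(4) if len(Q) else None)
    cv2.imwrite(f"pics/{n}3.png",p[:,:,::-1])
plan([(.55,-.15,.34,6),(.635,-.008,.30,8)],95)
E
```

```text
t 18.12 tcp [ 0.4448 -0.2706  0.3522] x [ 0.004 -0.003 -1.   ] jawdir 97.72 F [ 0.8 -0.2 -0.3] w 0.0852 j [-40.2  11.2   7.4  86.    0.  -47.9]
scene 126 [0.0735 0.0759 0.0778] ((502.0594177246094, -258.2834167480469), 22.040348052978516)
pin [0.5644 0.1648 0.1242]
hnd [ 0.6375 -0.0044  0.2447]
side 203 [0.0742 0.0767 0.0783] ((495.3346862792969, -265.9596252441406), 21.695863723754883)
pin None
hnd [ 0.6325 -0.012   0.2443]
t 18.22 tcp [ 0.445  -0.2708  0.3512] x [ 0.004 -0.003 -1.   ] jawdir 97.72 F [-0.4  0.4  0.6] w 0.0854 j [-40.2  11.2   7.3  85.9   0.  -47.9]
da -2.7 max [0.5  1.79 2.   0.19 0.   0.  ]
0.19,1.76,2,0.19,0,0,0.19,1.77,2,0.19,0,0,0.19,1.77,1.99,0.19,0,0,0.19,1.78,1.99,0.19,0,0,0.19,1.79,1.98,0.19,0,0,0.19,1.79,1.97,0.19,0,0,0.5,1.64,1.26,0.19,0,0,0.5,1.65,1.25,0.19,0,0,0.5,1.65,1.25,0.19,0,0,0.5,1.66,1.24,0.19,0,0,0.5,1.66,1.23,0.19,0,0,0.5,1.66,1.23,0.19,0,0,0.5,1.67,1.22,0.19,0,0,0.5,1.67,1.22,0.19,0,0
```

The mallet is standing back where it came from. Next, the wheel handle.

Request:
{"method": "arm_command", "body": {
  "steps": [0.2, 1.8, 2.0, 0.2, 0, 0, 0.2, 1.8, 2.0, 0.2, 0, 0, 0.2, 1.8, 2.0, 0.2, 0, 0, 0.2, 1.8, 2.0, 0.2, 0, 0, 0.2, 1.8, 2.0, 0.2, 0, 0, 0.2, 1.8, 2.0, 0.2, 0, 0, 0.5, 1.65, 1.2, 0.2, 0, 0, 0.5, 1.65, 1.2, 0.2, 0, 0, 0.5, 1.65, 1.2, 0.2, 0, 0, 0.5, 1.65, 1.2, 0.2, 0, 0, 0.5, 1.65, 1.2, 0.2, 0, 0, 0.5, 1.65, 1.2, 0.2, 0, 0, 0.5, 1.65, 1.2, 0.2, 0, 0, 0.5, 1.65, 1.2, 0.2, 0, 0, 0, 0, 0, 0, 0, 0, 0, 0, 0, 0, 0, 0]
}}

```text
time: 19.55
ee_pos: [0.6316, -0.0062, 0.2947]
orientation: [170.4, 89.8, 175.5]
wrist_force: [-0.1, -0.5, -0.5]
width: 0.0854
```

```bash
python3 - <<'E'
from h import *
from rig import r
c=r.camera_params("wrist"); p,d=r.grab_frame("wrist"); cv2.imwrite("pics/w2.png",p[:,:,::-1])
T=c['T']
def pix(X):
    q=T[:3,:3].T@(np.array(X)-T[:3,3]); th=np.arctan2(np.hypot(q[0],q[1]),q[2]); k=th*c['fx']/np.hypot(q[0],q[1]); return (c['cx']+k*q[0]).round(1),(c['cy']+k*q[1]).round(1)
print("hnd top",pix((.635,-.008,.244)),"hub",pix((.578,-.006,.19)),"pin",pix((.5625,.163,.125)))
plan([(.635,-.008,.219,8)],95)
E
```

```text
hnd top (np.float64(317.0), np.float64(239.7)) hub (np.float64(327.5), np.float64(138.6)) pin (np.float64(489.4), np.float64(140.8))
t 19.6 tcp [ 0.6315 -0.007   0.2954] x [-0.002 -0.    -1.   ] jawdir 94.97 F [0.1 0.3 0.1] w 0.0853 j [ -7.9  24.4  17.9  83.6  -0.  -12.9]
da 0.0 max [0.95 0.02 0.04 0.   0.   0.  ]
0.95,-0.02,0.04,-0,0,0,0.95,-0.02,0.04,-0,0,0,0.95,-0.02,0.04,-0,0,0,0.95,-0.02,0.04,-0,0,0,0.95,-0.02,0.04,-0,0,0,0.95,-0.02,0.04,-0,0,0,0.95,-0.02,0.04,-0,0,0,0.95,-0.02,0.04,-0,0,0
```

View pics/w2.png

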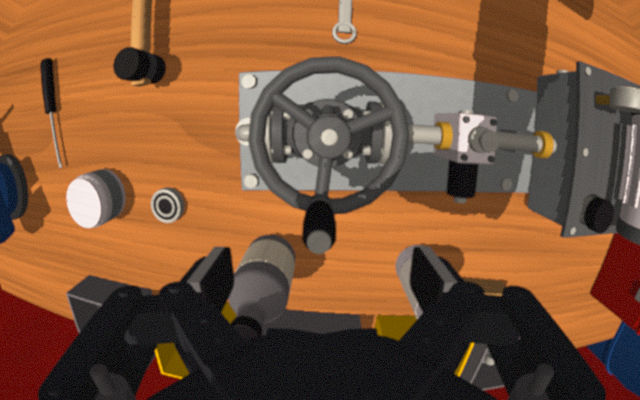

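The wrist view shows the handle top at (319,241), within 2 px of my prediction, and the hub at (331,137). The jaws straddle the handle. The oil bottle is 190 mm tall, so it stays under the fingertips.

Request:
{"method": "arm_command", "body": {
  "steps": [0.9, 0, 0, 0, 0, 0, 0.9, 0, 0.05, 0, 0, 0, 0.9, 0, 0.05, 0, 0, 0, 0.9, 0, 0.05, 0, 0, 0, 0.9, 0, 0.05, 0, 0, 0, 0.9, 0, 0.05, 0, 0, 0, 0.9, 0, 0.05, 0, 0, 0, 0.9, 0, 0, 0, 0, 0, 0, 0, 0, 0, 0, 0, 0, 0, 0, 0, 0, 0]
}}

```text
time: 20.43
ee_pos: [0.6347, -0.0068, 0.2235]
orientation: [162.9, 89.9, 167.8]
wrist_force: [-0.5, 0.1, 0.5]
width: 0.0851
```

Request:
{"method": "arm_command", "body": {
  "steps": [0, 0, 0, 0, 0, 0, 0, 0, 0, 0, 0, 0, 0, 0, 0, 0, 0, 0, 0, 0, 0, 0, 0, 0, 0, 0, 0, 0, 0, 0, 0, 0, 0, 0, 0, 0, 0, 0, 0, 0, 0, 0, 0, 0, 0, 0, 0, 0, 0, 0, 0, 0, 0, 0, 0, 0, 0, 0, 0, 0],
  "fingers": 1,
  "squeeze": 60
}}

```text
time: 21.27
ee_pos: [0.6353, -0.007, 0.2248]
orientation: [-21.0, 89.9, -16.1]
wrist_force: [-0.0, -1.9, 5.3]
width: 0.0207
```

```bash
cat >> h.py <<'E'
def arc(c,rad,a0,a1,n,p,R,z):
    out=[];q=np.array(p)
    for a in np.radians(np.linspace(a0,a1,n+1)[1:]):
        t=np.array([c[0]+rad*np.cos(a),c[1]+rad*np.sin(a),z]); out.append([*np.round(R.T@(t-q)*100,2),0,0,0]); q=t
    print(",".join(f"{v:g}" for v in np.ravel(out)))
E
python3 - <<'E'
from h import *
p,R=state(); C=np.array([.578,-.006]); v=p[:2]-C; print(np.hypot(*v),np.degrees(np.arctan2(v[1],v[0])))
a=np.degrees(np.arctan2(v[1],v[0])); arc(C,.058,a,a-60,6,p,R,p[2])
E
```

```text
t 21.27 tcp [ 0.6353 -0.007   0.2248] x [ 0.001 -0.    -1.   ] jawdir 94.91 F [-0.  -1.9  5.3] w 0.0207 j [ -7.9  25.2   9.3  74.   -0.  -12.8]
0.057313148392637576 -1.0219363463194753
0,-1,-0.12,0,0,0,0,-0.94,-0.36,0,0,0,-0,-0.87,-0.52,0,0,0,-0,-0.76,-0.66,0,0,0,-0,-0.64,-0.78,0,0,0,-0,-0.49,-0.88,0,0,0
```

```bash
python3 - <<'E'
import numpy as np
# clockwise 7.5deg rows from b=-5.9 (tool-plane angle), r=5.8cm ; pairs = 15deg call
for k in range(24):
    s=[]
    for j in range(2):
        b=np.radians(-5.9-7.5*(2*k+j)-3.75); s+=[f"0,{-.759*np.cos(b):.2f},{.759*np.sin(b):.2f},0,0,0"]
    print(-15*(k+1),",".join(s))
E
```

```text
-15 0,-0.75,-0.13,0,0,0,0,-0.73,-0.22,0,0,0
-30 0,-0.69,-0.32,0,0,0,0,-0.64,-0.40,0,0,0
-45 0,-0.58,-0.48,0,0,0,0,-0.52,-0.56,0,0,0
-60 0,-0.44,-0.62,0,0,0,0,-0.35,-0.67,0,0,0
-75 0,-0.26,-0.71,0,0,0,0,-0.17,-0.74,0,0,0
-90 0,-0.07,-0.76,0,0,0,0,0.03,-0.76,0,0,0
-105 0,0.13,-0.75,0,0,0,0,0.22,-0.73,0,0,0
-120 0,0.32,-0.69,0,0,0,0,0.40,-0.64,0,0,0
-135 0,0.48,-0.58,0,0,0,0,0.56,-0.52,0,0,0
-150 0,0.62,-0.44,0,0,0,0,0.67,-0.35,0,0,0
-165 0,0.71,-0.26,0,0,0,0,0.74,-0.17,0,0,0
-180 0,0.76,-0.07,0,0,0,0,0.76,0.03,0,0,0
-195 0,0.75,0.13,0,0,0,0,0.73,0.22,0,0,0
-210 0,0.69,0.32,0,0,0,0,0.64,0.40,0,0,0
-225 0,0.58,0.48,0,0,0,0,0.52,0.56,0,0,0
-240 0,0.44,0.62,0,0,0,0,0.35,0.67,0,0,0
-255 0,0.26,0.71,0,0,0,0,0.17,0.74,0,0,0
-270 0,0.07,0.76,0,0,0,0,-0.03,0.76,0,0,0
-285 0,-0.13,0.75,0,0,0,0,-0.22,0.73,0,0,0
-300 0,-0.32,0.69,0,0,0,0,-0.40,0.64,0,0,0
-315 0,-0.48,0.58,0,0,0,0,-0.56,0.52,0,0,0
-330 0,-0.62,0.44,0,0,0,0,-0.67,0.35,0,0,0
-345 0,-0.71,0.26,0,0,0,0,-0.74,0.17,0,0,0
-360 0,-0.76,0.07,0,0,0,0,-0.76,-0.03,0,0,0
```

Request:
{"method": "arm_command", "body": {
  "steps": [0, -0.75, -0.13, 0, 0, 0, 0, -0.73, -0.22, 0, 0, 0, 0, 0, 0, 0, 0, 0, 0, 0, 0, 0, 0, 0]
}}

```text
time: 21.6
ee_pos: [0.6328, -0.0221, 0.2248]
orientation: [16.8, 90.0, 21.7]
wrist_force: [-1.1, -1.2, 5.6]
width: 0.0207
```

Request:
{"method": "arm_command", "body": {
  "steps": [0, -0.69, -0.32, 0, 0, 0, 0, -0.64, -0.4, 0, 0, 0, 0, 0, 0, 0, 0, 0]
}}

```text
time: 21.85
ee_pos: [0.6266, -0.0359, 0.2248]
orientation: [56.8, 89.9, 61.7]
wrist_force: [-1.1, 1.3, 5.4]
width: 0.0206
```

Request:
{"method": "arm_command", "body": {
  "steps": [0, -0.58, -0.48, 0, 0, 0, 0, -0.52, -0.56, 0, 0, 0, 0, 0, 0, 0, 0, 0]
}}

```text
time: 22.1
ee_pos: [0.617, -0.0476, 0.2249]
orientation: [61.5, 89.9, 66.5]
wrist_force: [-0.9, 2.1, 5.6]
width: 0.021
```

Request:
{"method": "arm_command", "body": {
  "steps": [0, -0.44, -0.62, 0, 0, 0, 0, -0.35, -0.67, 0, 0, 0, 0, 0, 0, 0, 0, 0]
}}

```text
time: 22.35
ee_pos: [0.6048, -0.0563, 0.2248]
orientation: [60.2, 89.9, 65.1]
wrist_force: [-2.1, 2.0, 6.5]
width: 0.0208
```

Request:
{"method": "arm_command", "body": {
  "steps": [0, -0.26, -0.71, 0, 0, 0, 0, -0.17, -0.74, 0, 0, 0, 0, 0, 0, 0, 0, 0]
}}

```text
time: 22.6
ee_pos: [0.5909, -0.0617, 0.2248]
orientation: [48.2, 89.9, 53.1]
wrist_force: [-1.3, 3.2, 5.5]
width: 0.0207
```

Request:
{"method": "arm_command", "body": {
  "steps": [0, -0.07, -0.76, 0, 0, 0, 0, 0.03, -0.76, 0, 0, 0, 0, 0, 0, 0, 0, 0]
}}

```text
time: 22.85
ee_pos: [0.576, -0.0632, 0.2248]
orientation: [35.5, 89.9, 40.4]
wrist_force: [-1.0, 4.5, 5.9]
width: 0.0205
```

Request:
{"method": "arm_command", "body": {
  "steps": [0, 0.13, -0.75, 0, 0, 0, 0, 0.22, -0.73, 0, 0, 0, 0, 0, 0, 0, 0, 0]
}}

```text
time: 23.1
ee_pos: [0.5613, -0.061, 0.2248]
orientation: [23.6, 89.9, 28.5]
wrist_force: [0.8, 3.3, 7.1]
width: 0.0209
```

Request:
{"method": "arm_command", "body": {
  "steps": [0, 0.32, -0.69, 0, 0, 0, 0, 0.4, -0.64, 0, 0, 0, 0, 0, 0, 0, 0, 0]
}}

```text
time: 23.35
ee_pos: [0.5477, -0.0552, 0.2248]
orientation: [9.0, 89.9, 13.9]
wrist_force: [1.3, 3.8, 6.4]
width: 0.0207
```

Request:
{"method": "arm_command", "body": {
  "steps": [0, 0.48, -0.58, 0, 0, 0, 0, 0.56, -0.52, 0, 0, 0, 0, 0, 0, 0, 0, 0]
}}

```text
time: 23.6
ee_pos: [0.5362, -0.0462, 0.2248]
orientation: [-18.6, 89.9, -13.7]
wrist_force: [2.7, 2.0, 7.1]
width: 0.0208
```

Request:
{"method": "arm_command", "body": {
  "steps": [0, 0.62, -0.44, 0, 0, 0, 0, 0.67, -0.35, 0, 0, 0, 0, 0, 0, 0, 0, 0]
}}

```text
time: 23.85
ee_pos: [0.5356, -0.0449, 0.225]
orientation: [-60.2, 88.4, -55.7]
wrist_force: [25.1, -37.8, -15.3]
width: 0.0206
```

The stop has been reached: 48 N and the position no longer advances. I'll relax back and find the light-contact angle.

Request:
{"method": "arm_command", "body": {
  "steps": [0, -0.67, 0.35, 0, 0, 0, 0, -0.4, 0.3, 0, 0, 0, 0, 0, 0, 0, 0, 0, 0, 0, 0, 0, 0, 0]
}}

```text
time: 24.18
ee_pos: [0.5361, -0.046, 0.2248]
orientation: [-40.6, 89.8, -35.8]
wrist_force: [5.8, -1.9, 3.8]
width: 0.0203
```

```bash
python3 - <<'E'
from h import *
p,R=state(); v=p[:2]-[.578,-.006]; print(np.hypot(*v),np.degrees(np.arctan2(v[1],v[0])))
E
```

```text
t 24.18 tcp [ 0.5361 -0.046   0.2248] x [ 0.003 -0.002 -1.   ] jawdir 94.83 F [ 5.8 -1.9  3.8] w 0.0203 j [-13.4  14.3  -6.4  69.2  -0.1 -18.2]
0.057932203865228106 -136.3072106860275
```

Request:
{"method": "arm_command", "body": {
  "steps": [0, 0.15, -0.12, 0, 0, 0, 0, 0, 0, 0, 0, 0, 0, 0, 0, 0, 0, 0]
}}

```text
time: 24.43
ee_pos: [0.536, -0.0458, 0.2249]
orientation: [-48.4, 89.5, -43.6]
wrist_force: [9.9, -8.3, 0.8]
width: 0.0207
```

Request:
{"method": "arm_command", "body": {
  "steps": [0, 0.15, -0.12, 0, 0, 0, 0, 0, 0, 0, 0, 0, 0, 0, 0, 0, 0, 0]
}}

```text
time: 24.68
ee_pos: [0.5359, -0.0457, 0.2249]
orientation: [-50.0, 89.4, -45.3]
wrist_force: [12.5, -11.2, -2.0]
width: 0.0209
```

The stop is confirmed at TCP (0.5361, -0.0460), an angle of -136.4°. Now I'll compute one anticlockwise turn in 15° rows.

```bash
python3 - <<'E'
import numpy as np
b=np.radians(-141.3+7.5+15*np.arange(24)); y=(1.514*np.cos(b)).round(2); z=(-1.514*np.sin(b)).round(2)
print(y.sum().round(3),z.sum().round(3)); 
for h in (0,12): print(",".join(f"0,{y[k]},{z[k]},0,0,0" for k in range(h,h+12)))
E
```

```text
-0.0 0.0
0,-1.05,1.09,0,0,0,0,-0.73,1.33,0,0,0,0,-0.36,1.47,0,0,0,0,0.03,1.51,0,0,0,0,0.42,1.45,0,0,0,0,0.78,1.3,0,0,0,0,1.09,1.05,0,0,0,0,1.33,0.73,0,0,0,0,1.47,0.36,0,0,0,0,1.51,-0.03,0,0,0,0,1.45,-0.42,0,0,0,0,1.3,-0.78,0,0,0
0,1.05,-1.09,0,0,0,0,0.73,-1.33,0,0,0,0,0.36,-1.47,0,0,0,0,-0.03,-1.51,0,0,0,0,-0.42,-1.45,0,0,0,0,-0.78,-1.3,0,0,0,0,-1.09,-1.05,0,0,0,0,-1.33,-0.73,0,0,0,0,-1.47,-0.36,0,0,0,0,-1.51,0.03,0,0,0,0,-1.45,0.42,0,0,0,0,-1.3,0.78,0,0,0
```

Request:
{"method": "arm_command", "body": {
  "steps": [0, -0.3, 0.25, 0, 0, 0, 0, 0, 0, 0, 0, 0, 0, -1.05, 1.09, 0, 0, 0, 0, -0.73, 1.33, 0, 0, 0, 0, -0.36, 1.47, 0, 0, 0, 0, 0.03, 1.51, 0, 0, 0, 0, 0.42, 1.45, 0, 0, 0, 0, 0.78, 1.3, 0, 0, 0, 0, 1.09, 1.05, 0, 0, 0, 0, 1.33, 0.73, 0, 0, 0, 0, 1.47, 0.36, 0, 0, 0, 0, 1.51, -0.03, 0, 0, 0, 0, 1.45, -0.42, 0, 0, 0, 0, 1.3, -0.78, 0, 0, 0, 0, 0, 0, 0, 0, 0, 0, 0, 0, 0, 0, 0]
}}

```text
time: 26.02
ee_pos: [0.6174, 0.0367, 0.2248]
orientation: [134.4, 89.9, 139.4]
wrist_force: [-2.3, 4.9, 8.4]
width: 0.0205
```

```bash
python3 - <<'E'
from h import *
p,R=state(); v=p[:2]-[.578,-.006]; print(np.hypot(*v),np.degrees(np.arctan2(v[1],v[0])))
E
```

```text
t 26.02 tcp [0.6174 0.0367 0.2248] x [-0.001  0.001 -1.   ] jawdir 94.99 F [-2.3  4.9  8.4] w 0.0205 j [-4.  23.4  6.5 73.2  0.  -9. ]
0.05812242000596347 47.272076186675896
```

Request:
{"method": "arm_command", "body": {
  "steps": [0, 1.05, -1.09, 0, 0, 0, 0, 0.73, -1.33, 0, 0, 0, 0, 0.36, -1.47, 0, 0, 0, 0, -0.03, -1.51, 0, 0, 0, 0, -0.42, -1.45, 0, 0, 0, 0, -0.78, -1.3, 0, 0, 0, 0, -1.09, -1.05, 0, 0, 0, 0, -1.33, -0.73, 0, 0, 0, 0, -1.47, -0.36, 0, 0, 0, 0, -1.51, 0.03, 0, 0, 0, 0, -1.45, 0.42, 0, 0, 0, 0, -1.3, 0.78, 0, 0, 0, 0, 0, 0, 0, 0, 0, 0, 0, 0, 0, 0, 0]
}}

```text
time: 27.18
ee_pos: [0.536, -0.0459, 0.2248]
orientation: [-36.2, 89.8, -31.4]
wrist_force: [5.3, -1.1, 5.4]
width: 0.0207
```

```bash
python3 - <<'E'
from h import *
from rig import r
p,R=state(); v=p[:2]-[.578,-.006]; print(np.hypot(*v),np.degrees(np.arctan2(v[1],v[0])))
p,d=r.grab_frame("wrist"); cv2.imwrite("pics/w3.png",p[:,:,::-1])
E
```

```text
t 27.18 tcp [ 0.536  -0.0459  0.2248] x [ 0.003 -0.002 -1.   ] jawdir 94.82 F [ 5.3 -1.1  5.4] w 0.0207 j [-13.4  14.3  -6.3  69.2  -0.1 -18.2]
0.05792249800783524 -136.46452873728012
```

View pics/w3.png

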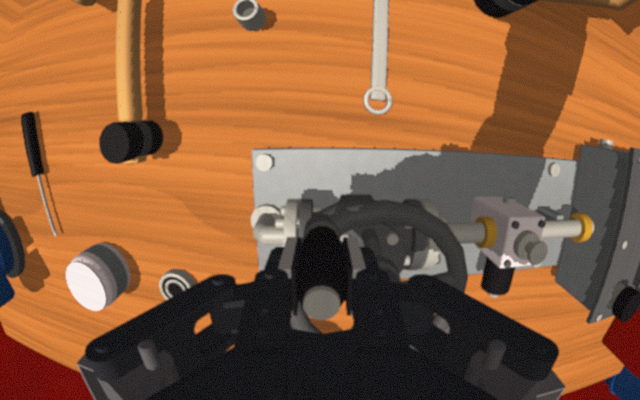

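The wrist view shows the handle still gripped on the rim at about (322,280). The wheel is one turn back from the stop, and the mallet at (130,142) is standing. Now the second turn.

Request:
{"method": "arm_command", "body": {
  "steps": [0, -1.05, 1.09, 0, 0, 0, 0, -0.73, 1.33, 0, 0, 0, 0, -0.36, 1.47, 0, 0, 0, 0, 0.03, 1.51, 0, 0, 0, 0, 0.42, 1.45, 0, 0, 0, 0, 0.78, 1.3, 0, 0, 0, 0, 1.09, 1.05, 0, 0, 0, 0, 1.33, 0.73, 0, 0, 0, 0, 1.47, 0.36, 0, 0, 0, 0, 1.51, -0.03, 0, 0, 0, 0, 1.45, -0.42, 0, 0, 0, 0, 1.3, -0.78, 0, 0, 0, 0, 0, 0, 0, 0, 0]
}}

```text
time: 28.32
ee_pos: [0.6172, 0.037, 0.2248]
orientation: [-162.5, 90.0, -157.5]
wrist_force: [-1.4, 3.5, 8.6]
width: 0.0206
```

Request:
{"method": "arm_command", "body": {
  "steps": [0, 1.05, -1.09, 0, 0, 0, 0, 0.73, -1.33, 0, 0, 0, 0, 0.36, -1.47, 0, 0, 0, 0, -0.03, -1.51, 0, 0, 0, 0, -0.42, -1.45, 0, 0, 0, 0, -0.78, -1.3, 0, 0, 0, 0, -1.09, -1.05, 0, 0, 0, 0, -1.33, -0.73, 0, 0, 0, 0, -1.47, -0.36, 0, 0, 0, 0, -1.51, 0.03, 0, 0, 0, 0, -1.45, 0.42, 0, 0, 0, 0, -1.3, 0.78, 0, 0, 0, 0, 0, 0, 0, 0, 0, 0, 0, 0, 0, 0, 0, 0, 0, 0, 0, 0, 0]
}}

```text
time: 29.57
ee_pos: [0.5358, -0.0457, 0.2248]
orientation: [-40.3, 89.8, -35.4]
wrist_force: [3.0, -1.2, 5.6]
width: 0.0209
```

```bash
python3 - <<'E'
from h import *
from rig import r
p,R=state(); v=p[:2]-[.578,-.006]; print(np.hypot(*v),np.degrees(np.arctan2(v[1],v[0])))
ims=[]
for n in("scene","side"):
    q,d=r.grab_frame(n); ims.append(cv2.resize(q,(400,250)) if 0 else (q[110:330,230:480] if n=="scene" else q[80:300,200:450]))
cv2.imwrite("pics/end.png",cv2.resize(np.hstack(ims),(800,352),interpolation=cv2.INTER_CUBIC)[:,:,::-1])
for n in("scene","side"):
    q0,d0,c=load(n); q,d=r.grab_frame(n); W0=cloud(d0,c);W=cloud(d,c)
    for l,x,y in(("wrench",None,None),):
        pass
    ch=(abs(q.astype(int)-q0).max(2)>50)&(d>0)&(W[...,2]<.07)&(W[...,2]>-.01)&(abs(W[...,2]-W0[...,2])>.006)
    nl,lab,st,ce=cv2.connectedComponentsWithStats(ch.astype(np.uint8))
    print(n,[(W[lab==i].mean(0).round(3).tolist(),int(st[i,4])) for i in range(1,nl) if st[i,4]>25])
E
```

```text
t 29.57 tcp [ 0.5358 -0.0457  0.2248] x [ 0.003 -0.002 -1.   ] jawdir 94.85 F [ 3.  -1.2  5.6] w 0.0209 j [-13.4  14.3  -6.4  69.2  -0.1 -18.2]
0.05793612220907336 -136.80755405586478
scene [([-0.169, -0.203, -0.001], 201), ([-0.247, 0.492, -0.0], 334), ([0.502, -0.15, -0.001], 45)]
side [([-0.247, 0.386, 0.0], 2370), ([0.736, 0.207, -0.0], 115), ([0.036, 0.257, 0.0], 121)]
```

View pics/end.png

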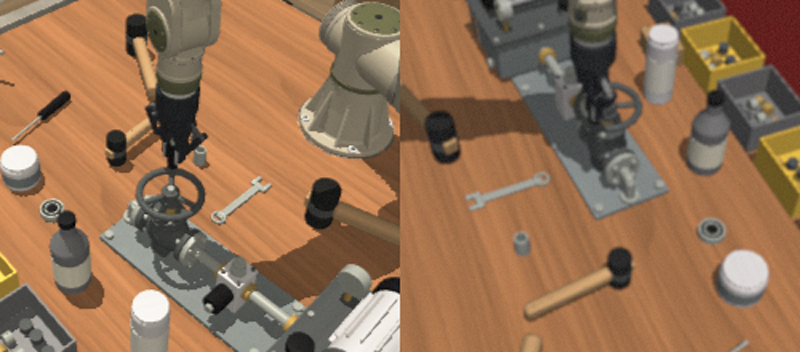

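The end views show the gripper on the handle, at (172,170) on the left and (597,95) on the right. The mallet is standing in its place and the bystanders haven't moved. The handle angle is -136.8°, against -136.4° at the stop, two turns back.

```bash
python3 -c "
from rig import r
print(r.hand_in())"
```

```text
the job is handed in; nothing more can be done
None
```

I did the whole job in the order asked and handed it in at about 30 s of the 72 s; no verdict came back.

- **Mallet and pin:** I used the small mallet with the 44 mm head and knocked the release pin fully down. The force on the pin was about 34 N against the 12 N needed, and the head height matched 10 mm of travel to within about 1 mm. The mallet tilted about 2° in the grip during this. I lowered it until it touched the bench before letting go, and it stands within a few millimetres of where it was.
- **Wheel:** I wound the handle clockwise about 135° to the stop. I ran briefly into the stop at about 48 N, then eased off and found its position again at light contact, -136.4°. I then backed off two full turns anticlockwise, ending at -136.8°, so within about half a degree.
- **Last checks:** The gripper still holds the handle, with an opening of 20.9 mm and a side force of about 3 N. In the final views the other things on the bench appear unmoved. The only bench-level changes found looked like the arm and its shadow.
- **Checks that disagreed:**
  - Halfway round each turn the handle angle read about 4° ahead, probably from a small error in the wheel-centre estimate. It came back in line at the end of each turn.
  - After the knock I saw the pin back up from one camera only; the other had no reading there.

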